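# Seat a camera lens barrel in a sprung V-block and hold it pressed

### The job

Blow the V-block clean by pressing the fixture's spring pedal right down to its stop, and let it come back up. Then fetch the lens barrel (the thicker cylinder with a glass end, not the thin plain tube), lay it centred in the V with its glass end towards the upright end plate with the window, and gently press it down onto both V faces until the sprung block has sunk about halfway, about 5 mm. Finish while still holding it pressed there: do not let go or back off, and leave the other things on the bench where they are.

Things in the scene. Friction and masses are not known exactly. Their poses are not given: they have to be found in the camera images.
- fixture: Fixed dark steel base plate, 200 (its x) x 270 (y) x 10 mm, on the bench; origin at the centre of its underside. It carries the V-block (60 mm towards +y), the pedal (75 mm towards -y), an end plate with a window across the V's axis 88 mm to +x of the V-block's middle (44 mm wide, 6 thick, top 95 mm above the bench), and a thin copper air pipe ending 76 mm to -x of it, level with the V's bottom.
- v_axis (a point): Point on the sprung V-block (90 degree V) where the middle of a seated lens barrel's axis lies: 22.6 mm above the V's bottom, 67 mm above the bench when up. x runs along the V to the end plate, z up. Four steel V faces, 20 mm long, at x = -40 and +40 mm; between them a gap 60 mm long for fingers, crossed only by a bar 24 mm wide, top 27 mm below this point. V mouth 49 mm wide, level with this point.
- nest (a joint): How far the V-block has sunk straight down against its spring, m: 0 up, 0.010 at its bottom stop. It carries the barrel without sinking. With the barrel in it, it begins to sink at a push of about 3 N, is halfway (0.005) at about 9 N and bottoms at about 15 N. (The V faces are called nest_c0 and nest_c1 on the +y side, nest_c2 and nest_c3 on the -y side.)
- pedal (a joint): Angle of the spring pedal, rad: 0 up, 0.25 fully down on its stop, where the tread is level. Tread: ribbed steel plate 120 mm long, 80 mm wide, hinged at its far edge (fixture's +x), the free edge towards -x rising. It springs back when let go. Pushed near the free edge it starts at about 3 N and reaches the stop at about 6 to 7 N.
- pedal_pad (a point): Point on top of the pedal tread, 20 mm from its free edge, midway across; the place to push down. It moves down about 25 mm over the full stroke, from about 73 mm to 48 mm above the bench. z is up out of the tread when the pedal is not pressed, tilted by at most 0.25 rad.
- lens_barrel: Loose aluminium cylinder, 32 mm in diameter, 120 mm long, 0.11 to 0.22 kg, with dark rings round its middle, a dark rim and glass lens at one end, a small black stub (8 mm long) at the other. Origin at the middle of its axis, x along it to the glass end; may roll about x. Starts lying in a grey rest, axis 26 mm above the bench, to be grasped across its middle from above.
- glass_end (a point): Centre of the end face at the glass end of the lens barrel, 60 mm from its origin.
- plain_tube: The other cylinder, to be left alone: plain aluminium, 24 mm in diameter, 120 mm long, both ends dark and equal; origin at the middle of its axis, x along the axis. Lies in the other rest.
- rest_a: Fixed grey rest of the lens barrel, 116 x 44 mm: two U-shaped supports, 20 mm long, 45 mm either side of its centre along x (trough 35 mm wide, floor 10 mm, walls 18 mm above the bench); the 70 mm gap between holds only a strip 4 mm high, 34 mm wide. Origin at the centre of its underside; x along the trough.
- rest_b: The equal rest that holds the thin plain tube. Which of the two stands on the left and which on the right varies.
- white_plug: Small loose white plug with wire tails, 57 x 33 x 13 mm, lying near the front edge; origin at its underside.
- marker: Loose marker pen, 11 x 101 x 12 mm, lying near the front edge; origin at its underside.
- clip_tin: Loose round tin of clips, 68 mm in diameter, 48 mm high, behind the rests; origin at its underside.
- pry_tool: Loose grey trim lever, 28 x 195 x 9 mm, lying behind the rests; origin at its underside.
Things that resemble listed ones, but are neither listed nor needed, are in the scene too. Leave any brown look-alike of the lens_barrel alone.

How it is judged:
On the way, in this order (a step that is already met when the one before it is completed fails the run):
1. the pedal is pressed down to its stop (0.22 of its 0.25 rad) (value of joint pedal above 0.22 rad), for 0.2 s.
2. the pedal is let up again (value of joint pedal below 0.06 rad), for 0.1 s.
3. the lens barrel lies in the V, glass end to the end plate, touching both sides of the V at both ends (x of lens_barrel in the frame of v_axis between -0.012 and 0.012 m and y of lens_barrel in the frame of v_axis between -0.003 and 0.003 m and z of lens_barrel in the frame of v_axis between -0.003 and 0.003 m and angle between the x axis of lens_barrel and the x axis of v_axis, either way round below 0.06 rad and x of glass_end in the frame of v_axis above 0.03 m and contact force between lens_barrel and nest_c0 above 0.1 N and contact force between lens_barrel and nest_c1 above 0.1 N and contact force between lens_barrel and nest_c2 above 0.1 N and contact force between lens_barrel and nest_c3 above 0.1 N), for 0.2 s.
At the end, for the whole second after the job is handed in: Gripper still pressing or holding the barrel (over 3 N); barrel in the V (within 12 mm along it, 3 mm across and in height, 0.06 rad), glass end to the end plate, over 1.2 N on each of the four V faces; V-block sunk 2.5 to 8 of 10 mm; pedal up (x of lens_barrel in the frame of v_axis between -0.012 and 0.012 m and y of lens_barrel in the frame of v_axis between -0.003 and 0.003 m and z of lens_barrel in the frame of v_axis between -0.003 and 0.003 m and angle between the x axis of lens_barrel and the x axis of v_axis, either way round below 0.06 rad and x of glass_end in the frame of v_axis above 0.03 m and contact force between lens_barrel and nest_c0 above 1.2 N and contact force between lens_barrel and nest_c1 above 1.2 N and contact force between lens_barrel and nest_c2 above 1.2 N and contact force between lens_barrel and nest_c3 above 1.2 N and contact force between the fingers and lens_barrel above 3 N and value of joint nest between 0.0025 and 0.008 m and value of joint pedal below 0.06 rad and linear speed of lens_barrel below 0.02 m/s); the arm keeps its last pose, push and grip.
It fails at once if the barrel is rammed: over 20 N on one of the four V faces (contact force between lens_barrel and nest_c0 above 20 N or contact force between lens_barrel and nest_c1 above 20 N or contact force between lens_barrel and nest_c2 above 20 N or contact force between lens_barrel and nest_c3 above 20 N).
It fails at once if the thin plain tube is disturbed (moved over 30 mm) (distance of plain_tube from where it was at the start of the episode above 0.03 m).
It fails at once if a bystander (plug, marker, tin, trim lever) is moved over 30 mm (distance of any of white_plug, marker, clip_tin, pry_tool from where it was at the start of the episode above 0.03 m).
It also fails if it takes over 64 s, if anything falls off the work surface, if the arm or the gripper's body presses on something with over 40 N, if the wrist force passes 120 N, or if a joint passes its speed limit or range.

### The arm

A 6-joint arm with a two-finger parallel gripper is mounted at the origin on a cart in front of the work surface, level with it; the furniture and walls round the work are solid. World frame = base frame: x ahead of the robot, y to its left, z up, the work surface at z = 0. Lengths are in m, angles in rad, forces in N, time in s.
With the tool pointing down it reaches from about 0.375 to 0.9 m from the base axis. Payload 3.1 kg.
Tool frame: the origin (TCP) lies between the finger pads; the fingertips stand 17 mm ahead of it and the grasp point (between the pads) lies 2 mm behind it; z points along the fingers, y is the line along which they close (so a half turn about z gives the same grasp; the last joint's range is limited). The gripper opens to 85 mm and grips with 20 to 120 N. Pads are 22 mm wide; open, the fingers measure 114 mm over their backs; the gripper's body (76 mm by 85 mm) begins 54 mm behind the grasp point. The pads swing forward as they close: fully open they stand 13 mm farther back than shut.
Start: joints at [-1.353, 0.527, 1.433, -0, 1.181, -0.178], TCP at [0.242, -0.576, 0.248] pointing down, gripper open.
Joint ranges: [-3.08, 3.08], [-0.75, 2.2], [0.22, 2.44], [-1.43, 4.57], [0, 2.65], [-2.85, 2.85]. Speed limits (rad/s): [2.79, 2.79, 3.14, 3.14, 3.14, 3.14].

### API

Orientations are given as a unit quaternion [x, y, z, w].
In Python, from station import sense, vision, order gives the robot as it stands.
- The arm moves only by the shell command python3 -m crank 'ROWS' [OPENING] [FORCE]. ROWS is JSON, a list of rows, each an object with "dp": the shift along the world's x, y, z in units of 30 mm (1.0 is 30 mm), a list of three; "angular": the turn, a rotation vector about the world's x, y, z in degrees, a list of three. In form: [{"dp": [dx, dy, dz], "angular": [ax, ay, az]}, ...]. A call has 1 to 20 rows; each row shifts and turns the commanded pose from where the row before left it; what a row does not reach is not made up. A row lasts 1/10 s, in which the tool goes at most 50 mm and 8.59 degrees, less where a joint would pass 70% of its speed; a pose out of reach is approached as far as the arm can. A call is refused whole if a number of a shift passes 1 or a number of a turn 8.59, either way. A call with a gripper value outside its range is refused whole. OPENING is the closure, from 0 (fully open) to 1 (shut), set as the call begins (- or left out, the last holds). The fingers move at their own pace and stop on an object; FORCE is the grip in N (left out, the last holds). Time passes only in rows, so rows that do not move let the fingers close. It gives the time, the measured TCP pose, the force, the opening and the grip force at its end, in the units of the state.
- sense(): the state, without advancing time (a new reading comes with each control period).
- vision.snapshot(name): name is "scene" or "top" or "wrist"; returns a dict with "image" (384x512x3 uint8, blue, green, red), "range_z" (384x512 float32, m along the optical axis (not along the pixel's ray), 0 where there is no reading), "mtx" (3x3 intrinsics, pixels), "dist" ([k1, k2, p1, p2, k3] as OpenCV has them; the pictures are not rectified), "pose" (4x4, takes a point from camera to world coordinates); the wrist camera has in their place "mount" (4x4, takes a point from camera to tool coordinates, whose origin is the TCP and whose axes are the flange's). Camera axes: x right, y down, z forward; pixel columns grow to the right and rows downward; lengths in m; the calibration is good to about 2 mm. A picture is of the moment at which its call begins: read the wrist's pose just before it.
- order.sign_off(): hands the job in; it is judged then, once.
The state is a dict: "t": time; "q": joint angles; "qd": joint speeds; "tau": joint torques, N m; "tcp_pos": TCP position; "tool_rot": TCP orientation; "force": force on the tool from outside, world axes, zero at the start; "ft_torque": the same for the moment, N m; "finger_gap": opening from 0.0 (shut) to 1.0 (fully open); "gripper_force": force on a finger pad.
Only numpy, scipy, OpenCV 4.12 (cv2) and the standard library are available. Lean on these libraries where they do the work, as an engineer would, in place of code of your own. Each camera call takes 0.05 s, during which the arm holds its last target. There are 200 camera calls.

## Working session

There is one attempt and no reset: what is moved stays moved. The work goes in short steps, Python scripts to look and compute and a shell command to move; the robot and the scene stay as the last step left them, time stands still between calls to the robot, and variables do not carry over. Pictures are saved under pics/ and viewed, at most 10 in all, crops included, and the job is handed in when it is done.

```bash
mkdir -p pics; ls; cat > h.py <<'E'
from station import sense, vision, order
import numpy as np, cv2, pickle
def snap(n):
    s=sense(); d=vision.snapshot(n); d['s']=s; pickle.dump(d,open(f'{n}.pkl','wb')); return d
def load(n): return pickle.load(open(f'{n}.pkl','rb'))
def cloud(d):
    h,w=d['range_z'].shape; u,v=np.meshgrid(np.arange(w),np.arange(h))
    p=cv2.undistortPoints(np.stack([u,v],-1).reshape(-1,1,2).astype(np.float64),d['mtx'],np.array(d['dist'])).reshape(h,w,2)
    z=d['range_z'][...,None]; P=np.concatenate([p*z,z],-1)
    if 'pose' in d: T=np.array(d['pose'])
    else:
        from scipy.spatial.transform import Rotation as R
        B=np.eye(4);B[:3,:3]=R.from_quat(d['s']['tool_rot']).as_matrix();B[:3,3]=d['s']['tcp_pos'];T=B@np.array(d['mount'])
    P=P@T[:3,:3].T+T[:3,3]; P[d['range_z']==0]=np.nan
    return P
E
python3 - <<'E'
from h import *
for n in ('scene','top'):
    d=snap(n); cv2.imwrite(f'pics/{n}1.png',d['image']); P=cloud(d)
    print(n,np.array(d['pose']).round(3).tolist(),np.nanpercentile(P.reshape(-1,3),[2,98],axis=0).round(2).tolist())
print(sense())
E
```

```text
pics
scene [[-0.737, -0.353, 0.576, -0.282], [-0.675, 0.358, -0.645, 1.104], [0.022, -0.864, -0.502, 0.786], [0.0, 0.0, 0.0, 1.0]] [[-0.1, -1.68, -0.86], [1.01, 0.86, 0.56]]
top [[-0.008, -0.989, 0.15, 0.409], [-1.0, 0.01, 0.018, 0.173], [-0.02, -0.149, -0.989, 0.996], [0.0, 0.0, 0.0, 1.0]] [[-0.15, -0.59, -0.86], [1.01, 1.29, 0.49]]
{'t': 0.1, 'q': array([-1.35249958e+00,  5.28370646e-01,  1.43379691e+00, -3.28286016e-05,
        1.18141602e+00, -1.78522002e-01]), 'qd': array([-0.00123273, -0.00199919, -0.00493458, -0.00212843, -0.00165397,
       -0.00017081]), 'tau': array([-1.08522672e-04, -4.43302917e+01, -1.78586823e+01, -1.94298327e-04,
        3.85977561e-03, -7.12187088e-06]), 'tcp_pos': array([ 0.2414223 , -0.57580902,  0.24742579]), 'tool_rot': array([ 9.80379629e-01,  1.97116188e-01, -3.49721966e-05, -9.94962779e-04]), 'force': array([0.5066012 , 0.86247385, 0.9370947 ]), 'ft_torque': array([ 0.01546439, -0.01403035, -0.04792598]), 'gripper_force': 0.0, 'finger_gap': 0.9997144693782348}
```

View pics/top1.png

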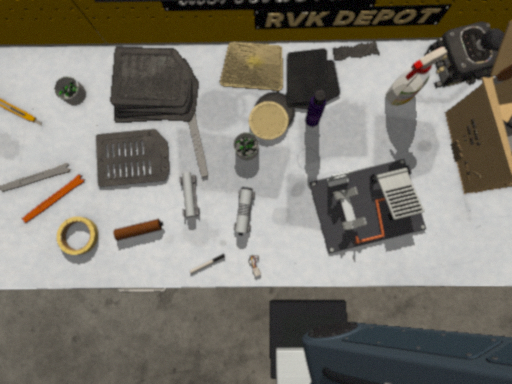

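View pics/scene1.png

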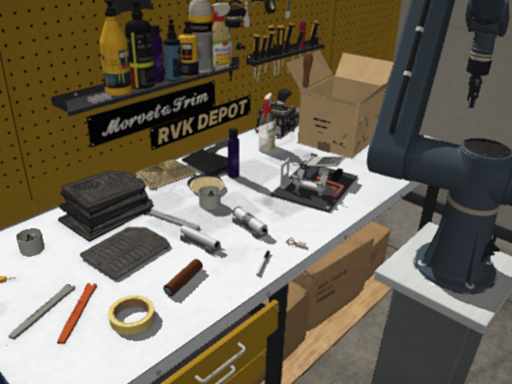

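Top view: the candidate cylinders are (190,195), thin and plain; (244,210), thicker with dark rings; and (138,229), a brown look-alike. The one at (244,210) fits the description. The fixture is at (368,205), with its pedal at (400,193) and V-block at (345,208). I'll confirm with an enlarged crop and measure.

```bash
python3 - <<'E'
from h import *
d=load('top'); im=d['image']; P=cloud(d)
a=cv2.resize(im[165:245,170:270],None,fx=4,fy=4,interpolation=cv2.INTER_CUBIC)
b=cv2.resize(im[155:255,305:430],None,fx=3.2,fy=3.2,interpolation=cv2.INTER_CUBIC)
cv2.imwrite('pics/crop1.png',np.hstack([a,b]))
def fit(u0,u1,v0,v1,z0,z1):
    Q=P[v0:v1,u0:u1].reshape(-1,3); Q=Q[(Q[:,2]>z0)&(Q[:,2]<z1)]
    r=cv2.minAreaRect((Q[:,:2]*1000).astype(np.float32)); return len(Q),[np.round(x,1) for x in r], Q[:,2].max().round(4)
print('barrel',fit(228,260,180,242,.022,.06)); print('tube',fit(178,205,165,225,.019,.06))
print('bench z',np.nanmedian(P[230:260,280:310,2]))
print('base',fit(300,435,150,260,.005,.2),fit(300,435,150,260,.005,.014))
print('V',fit(320,365,170,240,.05,.075),'endplate',fit(315,370,150,250,.085,.11),'ped',fit(375,430,160,230,.035,.09))
Q=P
for v in range(160,250,6): print(v,(P[v,308:432:4,2]*1000).round().astype(int).tolist())
print([ (P[v,u]*1000).round().tolist() for u,v in ((312,183),(333,250),(404,158),(426,232))])
E
```

```text
barrel (563, [array([512.3, 242. ]), array([ 35.7, 129.9]), np.float64(82.3)], np.float64(0.0475))
tube (419, [array([558.5, 394.3]), array([119.8,  42.5]), np.float64(7.4)], np.float64(0.0392))
bench z 0.000990359081593617
base (7565, [array([534.1, -90.3]), array([284.9, 352. ]), np.float64(1.2)], np.float64(0.1001)) (4761, [array([534.1, -90.3]), array([284.9, 352. ]), np.float64(1.2)], np.float64(0.014))
V (337, [array([517.4, -28.6]), array([168. ,  59.2]), np.float64(13.2)], np.float64(0.0737)) endplate (65, [array([596.9,  -8.8]), array([ 5.9, 54.9]), np.float64(14.1)], np.float64(0.1001)) ped (1536, [array([ 552.6, -161.6]), array([128. ,  95.6]), np.float64(15.1)], np.float64(0.0821))
160 [1, 1, 1, 3, -1, 0, 2, -1, 2, 2, 0, 1, 4, 6, 2, 2, 4, -2, -3, -2, -1, -1, 9, 12, 14, 0, 1, 0, 3, 2, 2]
166 [-2, 3, 3, -1, 0, 1, 3, 2, -1, 4, 5, 1, 1, 0, 0, -9223372036854775808, 9, 14, 13, 13, 11, 10, 12, 9, 13, 56, 3, 0, 1, -9223372036854775808, 2]
172 [2, 3, 3, 0, 3, -2, 3, 3, 98, 98, 95, 12, 12, 7, 15, 12, 10, 12, 10, 9, 51, 51, 55, 54, 52, 46, -1, 0, 4, 2, 2]
178 [0, -3, 1, -1, 8, 18, 6
[... 874 characters left out ...]
9, 12, 12, 11, 41, 47, 57, 63, 68, 11, 14, 15, 19, 9, 11, 8, 10, 11, 11, 10, 11, 13, 9, 1, 1]
226 [3, 2, 1, 0, 11, 10, 11, 9, 12, 69, 58, 46, 52, 8, 11, 10, 8, 11, 13, 11, 10, 8, 13, 10, 9, 11, 9, 10, 12, 15, 1]
232 [-2, 2, 1, 0, 14, 13, 10, 10, 11, 13, 8, 11, 9, 10, 13, 14, 13, 12, 9, 12, 12, 12, 13, 5, 13, 11, 9, 1, 2, 1, 1]
238 [-2, 2, 1, -1, 8, 10, 15, 9, 10, 11, 10, 11, 51, 9, 10, 22, 21, 10, 10, 12, 6, -1, 0, 2, 2, -2, -3, 1, -1, -1, 3]
244 [1, 0, -2, 1, 4, 12, 9, 9, 12, 10, 11, 10, 12, 9, 9, 0, 1, 5, 0, 1, 1, 1, 3, 2, 3, 1, -1, 0, 0, 2, 1]
[[586.0, 57.0, 14.0], [405.0, 6.0, 10.0], [656.0, -201.0, -0.0], [451.0, -245.0, 2.0]]<stdin>:14: RuntimeWarning: invalid value encountered in cast
```

View pics/crop1.png

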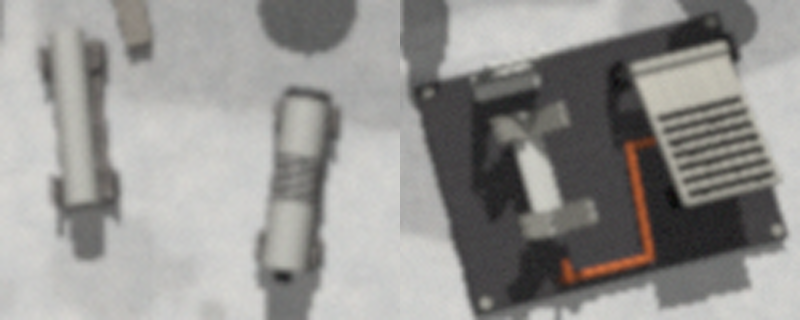

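The crop confirms it. The cylinder at (244,210) has rings, a dark rim at the top (towards +x) and a black stub at the bottom, so it is the lens barrel. The end plate is also on the fixture's +x side. Next I'll refine the poses.

```bash
cat > m.py <<'E'
from h import *
from scipy.optimize import minimize
def cyl(P,box,z0,z1):
    x0,x1,y0,y1=box; Q=P.reshape(-1,3); Q=Q[(Q[:,0]>x0)&(Q[:,0]<x1)&(Q[:,1]>y0)&(Q[:,1]<y1)&(Q[:,2]>z0)&(Q[:,2]<z1)]
    c=Q[:,:2].mean(0); w,v=np.linalg.eigh(np.cov((Q[:,:2]-c).T)); a=v[:,1]*np.sign(v[0,1]); n=np.array([-a[1],a[0]])
    s=(Q[:,:2]-c)@a; t=(Q[:,:2]-c)@n; S=np.percentile(s,[0.7,99.3]); T=np.percentile(t,[1,99])
    return dict(n=len(Q),ang=np.degrees(np.arctan2(a[1],a[0])).round(1),s=S.round(4),t=T.round(4),mid=(c+a*S.mean()+n*T.mean()).round(4),ztop=np.percentile(Q[:,2],97).round(4))
E
python3 - <<'E'
from m import *
d=load('top'); P=cloud(d)
print('barrel',cyl(P,(.42,.6,.2,.29),.032,.06)); print('tube',cyl(P,(.47,.65,.35,.43),.03,.06))
m=((P[...,2]>.0065)&(P[...,0]<.72)).astype(np.uint8); m[:,:300]=0;m[:150]=0;m[255:]=0; m[:,435:]=0
m=cv2.morphologyEx(m,cv2.MORPH_OPEN,np.ones((3,3)))
n,l,st,_=cv2.connectedComponentsWithStats(m); k=l[205,330]; print(st[k])
Q=P[(l==k)]; Q=Q[Q[:,2]<.016]
r=cv2.minAreaRect((Q[:,:2]*1000).astype(np.float32)); print(r)
def cost(p):
    c,s=np.cos(p[2]),np.sin(p[2]); d=Q[:,:2]-p[:2]; u=d@[c,s]; v=d@[-s,c]
    return np.sum(np.maximum(np.abs(u)-.1,0)+np.maximum(np.abs(v)-.135,0))
A=minimize(cost,[*(np.array(r[0])/1000),np.radians(14)],method='Nelder-Mead',options=dict(xatol=1e-5,fatol=1e-7,initial_simplex=None)).x
print('fix',A.round(4),np.degrees(A[2]))
c,s=np.cos(A[2]),np.sin(A[2]);R=np.array([[c,-s],[s,c]])
print('v',A[:2]+R@[0,.06],'ep',A[:2]+R@[.088,.06])
W=P[(l==k)]; L=(W[:,:2]-A[:2])@R; z=W[:,2]
for nm,mm in dict(base=z<.016,ped=(L[:,1]<-.03)&(z>.035),ep=(z>.085),Vp=(L[:,1]>.02)&(abs(L[:,0])<.055)&(z>.06)).items(): print(nm,np.percentile(L[mm],[0.5,2,50,98,99.5],axis=0).round(4).tolist(),np.percentile(z[mm],[2,98]).round(4))
E
```

```text
barrel {'n': 527, 'ang': np.float64(-8.0), 's': array([-0.0627,  0.0621]), 't': array([-0.0144,  0.0154]), 'mid': array([0.5131, 0.2439]), 'ztop': np.float64(0.0454)}
tube {'n': 319, 'ang': np.float64(7.1), 's': array([-0.0592,  0.0591]), 't': array([-0.0099,  0.0102]), 'mid': array([0.5584, 0.3935]), 'ztop': np.float64(0.0376)}
[ 310  159  116   94 7405]
((525.8465576171875, -88.99858093261719), (199.60011291503906, 272.3330993652344), 13.217292785644531)
fix [ 0.526  -0.0884  0.2355] 13.495854650779831
v [ 0.51203418 -0.0300466 ] ep [ 0.59760422 -0.0095096 ]
base [[-0.0987, -0.1322], [-0.0967, -0.1241], [-0.0119, 0.0156], [0.0953, 0.1316], [0.0982, 0.1342]] [0.0073 0.0145]
ped [[-0.0539, -0.1208], [-0.0521, -0.1185], [0.0063, -0.0759], [0.0663, -0.0367], [0.0701, -0.0312]] [0.0486 0.0788]
ep [[0.0847, 0.035], [0.0847, 0.0355], [0.0871, 0.062], [0.0902, 0.0876], [0.0903, 0.0881]] [0.0863 0.0983]
Vp [[-0.0497, 0.0308], [-0.0491, 0.0312], [0.03, 0.0448], [0.0491, 0.0894], [0.0497, 0.0897]] [0.0603 0.0709]
```

```bash
python3 -m crank '[{"dp":[0.5,0.97,0],"angular":[0,0,-4.6]},{"dp":[0.5,0.97,0],"angular":[0,0,-4.6]},{"dp":[0.6,0.97,0],"angular":[0,0,0]},{"dp":[0.6,0.97,0],"angular":[0,0,0]},{"dp":[0.6,0.97,0],"angular":[0,0,0]},{"dp":[0.6,0.97,0],"angular":[0,0,0]},{"dp":[0.7,0.97,0],"angular":[0,0,0]},{"dp":[0.7,0.97,0],"angular":[0,0,0]},{"dp":[0.7,0.97,0],"angular":[0,0,0]},{"dp":[0.7,0.97,0],"angular":[0,0,0]},{"dp":[0.7,0.97,-0.7],"angular":[0,0,0]},{"dp":[0.7,0.97,-0.7],"angular":[0,0,0]},{"dp":[0.7,0.97,-0.8],"angular":[0,0,0]},{"dp":[0.7,0.97,-0.8],"angular":[0,0,0]},{"dp":[0,0,0],"angular":[0,0,0]}]' 1 30
python3 - <<'E'
from h import *
d=snap('wrist'); cv2.imwrite('pics/w1.png',d['image'])
print(d['s']['tcp_pos'],d['s']['force'])
E
```

```text
t: 1.6
tcp_pos: [0.5111, -0.1645, 0.155]
tool_rot: [0.993, 0.12, -0.003, -0.003]
force: [-0.4, 0.0, -0.2]
finger_gap: -0.003
gripper_force: 0.0
[ 0.51108408 -0.16451889  0.15501746] [-0.41987934  0.00170491 -0.20176542]
```

View pics/w1.png

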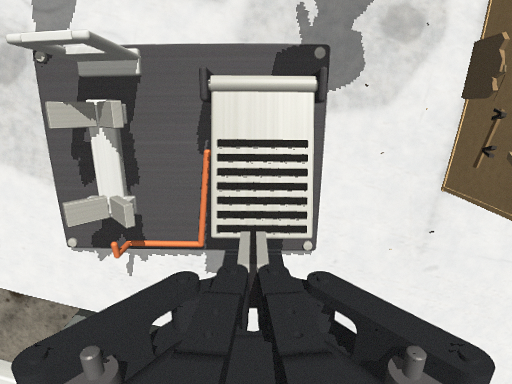

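The wrist view shows the fingertips over the tread's free edge, near (255,235), between the tread's sides at columns 212 and 313. The V-block is at (95,160) and the end plate at (75,55). I'll press the pedal now.

```bash
python3 -m crank '[{"dp":[0,-0.1,-0.8],"angular":[0,0,0]},{"dp":[0,0,-0.8],"angular":[0,0,0]},{"dp":[0,0,-0.4],"angular":[0,0,0]},{"dp":[0,0,-0.3],"angular":[0,0,0]},{"dp":[0,0,-0.2],"angular":[0,0,0]},{"dp":[0,0,-0.2],"angular":[0,0,0]},{"dp":[0,0,-0.1],"angular":[0,0,0]},{"dp":[0,0,-0.1],"angular":[0,0,0]},{"dp":[0,0,0],"angular":[0,0,0]}]'
python3 - <<'E'
from m import *
d=load('wrist'); P=cloud(d); Q=P[np.isfinite(P).all(-1)]
A=np.array([.526,-.0884]);th=np.radians(13.5);c,s=np.cos(th),np.sin(th);R=np.array([[c,-s],[s,c]])
L=(Q[:,:2]-A)@R; z=Q[:,2]
B=Q[(z>.006)&(z<.016)&(abs(L[:,0])<.12)&(abs(L[:,1])<.16)]
def cost(p):
    c,s=np.cos(p[2]),np.sin(p[2]); d=B[:,:2]-p[:2]; u=d@[c,s]; v=d@[-s,c]
    return np.sum(np.minimum(np.maximum(np.abs(u)-.1,0)+np.maximum(np.abs(v)-.135,0),.01))
print(np.nanmedian(z[(z<.005)&(z>-.02)]))
for nm,mm in dict(base=(z>.006)&(z<.016)&(abs(L[:,0])<.12)&(abs(L[:,1])<.15),ped=(L[:,1]<-.03)&(L[:,1]>-.125)&(z>.045)&(z<.085)&(L[:,0]>-.04),ep=(z>.085)&(z<.105)&(L[:,0]>.07)&(L[:,0]<.1)&(L[:,1]>0),Vp=(L[:,1]>.02)&(L[:,1]<.1)&(abs(L[:,0])<.055)&(z>.06)&(z<.075)).items(): print(nm,mm.sum(),np.percentile(L[mm],[0.5,2,50,98,99.5],axis=0).round(4).tolist(),np.percentile(z[mm],[2,98]).round(4))
# V: yaw & middle from face rim pairs
for x0,x1 in ((-.05,-.03),(.03,.05)):
    for zb in ((.055,.065),(.045,.055)):
        mm=(L[:,1]>.02)&(L[:,1]<.1)&(L[:,0]>x0)&(L[:,0]<x1)&(z>zb[0])&(z<zb[1]); y=L[mm,1]
        print(x0,zb,mm.sum(),np.median(y[y<.06]).round(4),np.median(y[y>.06]).round(4))
E
```

```text
t: 2.55
tcp_pos: [0.5114, -0.1724, 0.0717]
tool_rot: [0.993, 0.118, -0.0, 0.0]
force: [-3.1, -2.1, 5.5]
finger_gap: -0.003
gripper_force: 2.6
0.00031204987662997175
base 28772 [[-0.1005, -0.1359], [-0.0968, -0.1334], [0.0189, 0.0175], [0.0941, 0.1281], [0.096, 0.1308]] [0.0086 0.012 ]
ped 15262 [[-0.0395, -0.1226], [-0.0377, -0.1189], [0.0155, -0.077], [0.0647, -0.0358], [0.068, -0.032]] [0.0493 0.0745]
ep 1167 [[0.0817, 0.0293], [0.0818, 0.0298], [0.084, 0.0547], [0.0876, 0.0832], [0.0879, 0.0845]] [0.0859 0.0963]
Vp 1795 [[-0.0523, 0.0278], [-0.0513, 0.0283], [0.0291, 0.0748], [0.0464, 0.0853], [0.0466, 0.0871]] [0.0602 0.069 ]
-0.05 (0.055, 0.065) 573 0.0397 0.0743
-0.05 (0.045, 0.055) 502 0.0514 0.065
0.03 (0.055, 0.065) 671 0.0399 0.0739
0.03 (0.045, 0.055) 510 0.0529 0.0644
```

```bash
python3 -m crank '[{"dp":[0,0,-0.15],"angular":[0,0,0]},{"dp":[0,0,-0.15],"angular":[0,0,0]},{"dp":[0,0,0],"angular":[0,0,0]},{"dp":[0,0,0],"angular":[0,0,0]}]'; python3 -m crank '[{"dp":[0,0,-0.1],"angular":[0,0,0]},{"dp":[0,0,-0.1],"angular":[0,0,0]},{"dp":[0,0,0],"angular":[0,0,0]},{"dp":[0,0,0],"angular":[0,0,0]}]'
```

```text
t: 2.95
tcp_pos: [0.5113, -0.1725, 0.0646]
tool_rot: [0.993, 0.118, 0.0, 0.001]
force: [-6.0, -1.2, 17.9]
finger_gap: -0.001
gripper_force: 8.9
t: 3.35
tcp_pos: [0.5113, -0.1725, 0.0633]
tool_rot: [0.993, 0.119, 0.001, 0.001]
force: [-13.0, 1.9, 52.8]
finger_gap: 0.002
gripper_force: 26.6
```

Force rose sharply to 53 N, so the pedal is on its stop. I'll let it up and take a static wrist view.

```bash
python3 -m crank '[{"dp":[0,0,0.5],"angular":[0,0,0]},{"dp":[0,0,0.8],"angular":[0,0,0]},{"dp":[0,0,0.9],"angular":[0,0,0]},{"dp":[0,0,0.9],"angular":[0,0,0]},{"dp":[0,0.9,0.9],"angular":[0,0,0]},{"dp":[0,0.9,0.5],"angular":[0,0,0]},{"dp":[0,0.9,0],"angular":[0,0,0]},{"dp":[0,0.5,0],"angular":[0,0,0]},{"dp":[0,0,0],"angular":[0,0,0]},{"dp":[0,0,0],"angular":[0,0,0]},{"dp":[0,0,0],"angular":[0,0,0]}]' 0
cat > v.py <<'E'
from m import *
d=snap('wrist'); P=cloud(d); Q=P[np.isfinite(P).all(-1)]; print(d['s']['tcp_pos'],d['s']['force'])
A=np.array([.526,-.0884]);th=np.radians(13.5);c,s=np.cos(th),np.sin(th);R=np.array([[c,-s],[s,c]])
L=(Q[:,:2]-A)@R; z=Q[:,2]
print('bench',np.median(z[(z<.005)&(z>-.02)]))
for nm,mm in dict(base=(z>.006)&(z<.016)&(abs(L[:,0])<.12)&(abs(L[:,1])<.15),ped=(L[:,1]<-.03)&(L[:,1]>-.125)&(z>.045)&(z<.085)&(L[:,0]>-.06),ep=(z>.085)&(z<.105)&(L[:,0]>.07)&(L[:,0]<.1)&(L[:,1]>0),Vp=(L[:,1]>.02)&(L[:,1]<.1)&(abs(L[:,0])<.055)&(z>.055)&(z<.075)).items(): print(nm,mm.sum(),np.percentile(L[mm],[0.5,2,50,98,99.5],axis=0).round(4).tolist(),np.percentile(z[mm],[2,98]).round(4))
for x0,x1 in ((-.05,-.03),(.03,.05)):
    mm=(L[:,1]>.02)&(L[:,1]<.1)&(L[:,0]>x0)&(L[:,0]<x1)&(z>.048)&(z<.066); y,zz=L[mm,1],z[mm]
    a,b=y<.06,y>.06; f=[np.polyfit(zz[k],y[k],1) for k in (a,b)]
    for _ in range(3):
        f=[np.polyfit(zz[k][abs(np.polyval(g,zz[k])-y[k])<.003],y[k][abs(np.polyval(g,zz[k])-y[k])<.003],1) for k,g in zip((a,b),f)]
    print(x0,f, 'centre y',np.mean([np.polyval(g,.057) for g in f]).round(4),'width at .06',np.diff([np.polyval(g,.06) for g in f]))
E
python3 v.py
```

```text
t: 4.45
tcp_pos: [0.5119, -0.077, 0.1909]
tool_rot: [0.993, 0.117, -0.0, 0.0]
force: [-0.1, -0.5, -0.0]
finger_gap: 0.999
gripper_force: 0.0
[ 0.51188791 -0.07699449  0.19091074] [-0.12080583 -0.54864198 -0.02407916]
bench 0.00028882416710621084
base 24270 [[-0.1004, -0.1312], [-0.0972, -0.1202], [0.0152, 0.016], [0.0941, 0.1285], [0.0962, 0.1311]] [0.0087 0.012 ]
ped 12142 [[-0.0557, -0.1219], [-0.0534, -0.119], [0.008, -0.0761], [0.0649, -0.0372], [0.0681, -0.0317]] [0.0492 0.0776]
ep 712 [[0.0819, 0.0303], [0.082, 0.0312], [0.0845, 0.0563], [0.0877, 0.0833], [0.0878, 0.0844]] [0.0872 0.0964]
Vp 1854 [[-0.0525, 0.0282], [-0.0516, 0.0288], [0.0289, 0.0692], [0.0467, 0.0863], [0.0471, 0.0872]] [0.0555 0.069 ]
-0.05 [array([-1.01562109,  0.10328654]), array([1.00770218, 0.0135031 ])] centre y 0.0582 width at .06 [0.03161596]
0.03 [array([-0.99823004,  0.10224997]), array([0.94176395, 0.01690777])] centre y 0.058 width at .06 [0.03105744]
```

```bash
python3 -m crank '[{"dp":[0,0.9,0],"angular":[0,0,-5.4]},{"dp":[0,1,0],"angular":[0,0,-8]},{"dp":[0,1,0],"angular":[0,0,-8]},{"dp":[0,1,0],"angular":[0,0,0]},{"dp":[0,1,0],"angular":[0,0,0]},{"dp":[0,1,0],"angular":[0,0,0]},{"dp":[0,1,0],"angular":[0,0,0]},{"dp":[0,1,0],"angular":[0,0,0]},{"dp":[0,1,0],"angular":[0,0,0]},{"dp":[0,1,0],"angular":[0,0,0]},{"dp":[0,0.8,-0.5],"angular":[0,0,0]},{"dp":[0,0,-0.5],"angular":[0,0,0]},{"dp":[0,0,0],"angular":[0,0,0]},{"dp":[0,0,0],"angular":[0,0,0]},{"dp":[0,0,0],"angular":[0,0,0]}]' 0
python3 - <<'E'
from m import *
d=snap('wrist'); P=cloud(d); cv2.imwrite('pics/w2.png',d['image']); print(d['s']['tcp_pos'])
for z0 in (.028,.033,.036): print(cyl(P,(.42,.6,.19,.3),z0,.06))
E
```

```text
t: 6.0
tcp_pos: [0.5124, 0.2442, 0.1618]
tool_rot: [0.998, -0.069, 0.0, -0.0]
force: [-0.1, 0.1, -0.2]
finger_gap: 1.001
gripper_force: 0.0
[0.51237081 0.2442321  0.16181077]
{'n': 4406, 'ang': np.float64(-7.8), 's': array([-0.0647,  0.0572]), 't': array([-0.0156,  0.0154]), 'mid': array([0.5137, 0.2413]), 'ztop': np.float64(0.0431)}
{'n': 4060, 'ang': np.float64(-7.9), 's': array([-0.0637,  0.0565]), 't': array([-0.0143,  0.0142]), 'mid': array([0.5138, 0.2413]), 'ztop': np.float64(0.0431)}
{'n': 3593, 'ang': np.float64(-7.8), 's': array([-0.0633,  0.056 ]), 't': array([-0.0127,  0.0126]), 'mid': array([0.5134, 0.2414]), 'ztop': np.float64(0.0432)}
```

View pics/w2.png

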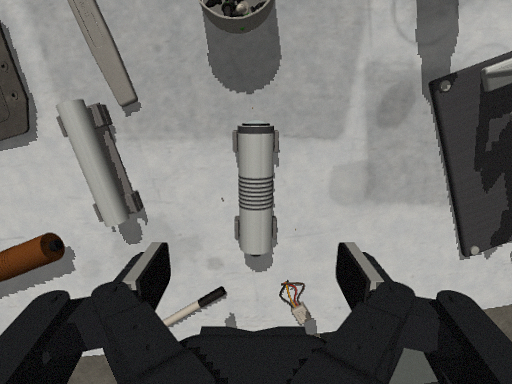

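The wrist view shows the barrel at (256,190) with its rings, the dark glass rim at the top (256,128) and the stub at the bottom (256,253). The fingers straddle it. I'll descend and grasp.

```bash
python3 -m crank '[{"dp":[0.03,-0.1,-0.8],"angular":[0,0,0]},{"dp":[0,0,-1],"angular":[0,0,0]},{"dp":[0,0,-1],"angular":[0,0,0]},{"dp":[0,0,-0.8],"angular":[0,0,0]},{"dp":[0,0,-0.5],"angular":[0,0,0]},{"dp":[0,0,-0.4],"angular":[0,0,0]},{"dp":[0,0,0],"angular":[0,0,0]},{"dp":[0,0,0],"angular":[0,0,0]}]' 0
python3 -m crank '[{"dp":[0,0,0],"angular":[0,0,0]},{"dp":[0,0,0],"angular":[0,0,0]},{"dp":[0,0,0],"angular":[0,0,0]},{"dp":[0,0,0],"angular":[0,0,0]},{"dp":[0,0,0],"angular":[0,0,0]},{"dp":[0,0,0],"angular":[0,0,0]},{"dp":[0,0,0],"angular":[0,0,0]},{"dp":[0,0,0],"angular":[0,0,0]}]' 1 40
```

```text
t: 6.85
tcp_pos: [0.5131, 0.2421, 0.0269]
tool_rot: [0.998, -0.069, 0.001, -0.0]
force: [0.6, 0.2, -0.1]
finger_gap: 1.003
gripper_force: 0.0
t: 7.65
tcp_pos: [0.5128, 0.2421, 0.027]
tool_rot: [0.998, -0.069, 0.0, -0.0]
force: [-0.3, 0.3, 6.2]
finger_gap: 0.361
gripper_force: 39.3
```

```bash
python3 -m crank '[{"dp":[0,0,0.3],"angular":[0,0,0]},{"dp":[0,0,0.7],"angular":[0,0,0]},{"dp":[0,0,0.9],"angular":[0,0,0]},{"dp":[0,0,0.9],"angular":[0,0,0]},{"dp":[0,0,0.9],"angular":[0,0,0]},{"dp":[0,0,0.8],"angular":[0,0,0]},{"dp":[0,0,0],"angular":[0,0,0]},{"dp":[0,0,0],"angular":[0,0,0]}]'
python3 -m crank '[{"dp":[0,-0.7,0],"angular":[0,0,7]},{"dp":[0,-0.9,0],"angular":[0,0,7]},{"dp":[0,-0.9,0],"angular":[0,0,7.2]},{"dp":[0,-0.9,0],"angular":[0,0,0]},{"dp":[0,-0.9,0],"angular":[0,0,0]},{"dp":[0,-0.9,0],"angular":[0,0,0]},{"dp":[0,-0.9,0],"angular":[0,0,0]},{"dp":[0,-0.9,0],"angular":[0,0,0]},{"dp":[0,-0.9,0],"angular":[0,0,0]},{"dp":[-0.1,-0.7,0],"angular":[0,0,0]},{"dp":[0,-0.5,0],"angular":[0,0,0]},{"dp":[0,0,0],"angular":[0,0,0]},{"dp":[0,0,0],"angular":[0,0,0]},{"dp":[0,0,0],"angular":[0,0,0]}]'
python3 - <<'E'
from m import *
d=snap('wrist'); P=cloud(d); cv2.imwrite('pics/w3.png',d['image']); p=d['s']['tcp_pos']; print(p)
for z0 in (.005,.01): print(cyl(P,(p[0]-.02,p[0]+.09,p[1]-.02,p[1]+.04),p[2]+z0,p[2]+.03))
E
```

```text
t: 8.45
tcp_pos: [0.5121, 0.2419, 0.1612]
tool_rot: [0.998, -0.069, -0.0, 0.0]
force: [-0.1, 0.3, -2.2]
finger_gap: 0.361
gripper_force: 40.0
t: 9.85
tcp_pos: [0.5091, -0.03, 0.1609]
tool_rot: [0.993, 0.117, -0.0, -0.0]
force: [-0.3, -0.4, -1.2]
finger_gap: 0.359
gripper_force: 40.1
[ 0.50913699 -0.03001287  0.16093702]
{'n': 13694, 'ang': np.float64(13.0), 's': array([-0.0421,  0.0401]), 't': array([-0.0209,  0.0273]), 'mid': array([ 0.5285, -0.0216]), 'ztop': np.float64(0.1871)}
{'n': 11168, 'ang': np.float64(12.7), 's': array([-0.0408,  0.0391]), 't': array([-0.0211,  0.0279]), 'mid': array([ 0.5276, -0.0216]), 'ztop': np.float64(0.188)}
```

View pics/w3.png

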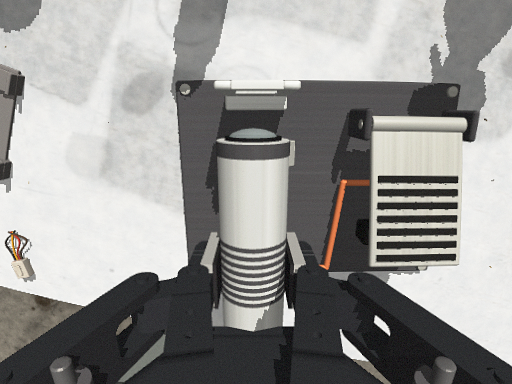

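The barrel is held level with its glass (255,133) towards the end plate (255,90), and the pedal is up. Next I'll measure the barrel in the hand using its free front part.

```bash
python3 - <<'E'
from m import *
from scipy.optimize import least_squares
d=load('wrist'); P=cloud(d); p=d['s']['tcp_pos']; Q=P[np.isfinite(P).all(-1)]
th=np.radians(13.4);a=np.array([np.cos(th),np.sin(th)]);n=np.array([-a[1],a[0]])
D=Q-p; s=D[:,:2]@a; t=D[:,:2]@n; h=D[:,2]
m=(s>.016)&(s<.054)&(abs(t)<.022)&(h>.0)&(h<.03)
def f(q): # t0,slope,h0,slope,r
    return np.hypot(t[m]-q[0]-q[1]*s[m],h[m]-q[2]-q[3]*s[m])-q[4]
r=least_squares(f,[0,0,0,0,.016],loss='soft_l1',f_scale=.001).x
print(m.sum(),r.round(4))
g=(abs(t)<.015)&(h>-.01)&(h<.03)&(s>.04)&(s<.09); print('front end s',np.percentile(s[g],[90,97,99,99.8]).round(4))
E=np.array([.5097,-.0326]); print('V rel tcp: s,t',(E-p[:2])@a,(E-p[:2])@n)
E
```

```text
5953 [ 0.0001 -0.0019 -0.0007 -0.0017  0.0159]
front end s [0.0608 0.0627 0.0636 0.064 ]
V rel tcp: s,t -5.1876573442290264e-05 -0.0026471781241307543
```

```bash
python3 -m crank '[{"dp":[-0.01,-0.1,-0.5],"angular":[0,0,0]},{"dp":[0,0,-0.6],"angular":[0,0,0]},{"dp":[0,0,-0.5],"angular":[0,0,0]},{"dp":[0,0,-0.4],"angular":[0,0,0]},{"dp":[0,0,-0.3],"angular":[0,0,0]},{"dp":[0,0,-0.2],"angular":[0,0,0]},{"dp":[0,0,-0.15],"angular":[0,0,0]},{"dp":[0,0,0],"angular":[0,0,0]},{"dp":[0,0,0],"angular":[0,0,0]},{"dp":[0,0,0],"angular":[0,0,0]}]'
python3 -m crank '[{"dp":[0,0,-0.1],"angular":[0,0,0]},{"dp":[0,0,-0.1],"angular":[0,0,0]},{"dp":[0,0,0],"angular":[0,0,0]},{"dp":[0,0,0],"angular":[0,0,0]},{"dp":[0,0,0],"angular":[0,0,0]}]'
python3 -c "from station import sense;print(sense()['force'],sense()['ft_torque'])"
```

```text
t: 10.9
tcp_pos: [0.5095, -0.0341, 0.0822]
tool_rot: [0.993, 0.116, 0.0, 0.0]
force: [-1.0, 0.1, -0.7]
finger_gap: 0.358
gripper_force: 40.1
t: 11.4
tcp_pos: [0.5092, -0.034, 0.0758]
tool_rot: [0.993, 0.116, 0.0, 0.0]
force: [-0.7, -0.4, -2.4]
finger_gap: 0.359
gripper_force: 40.1
[-0.70379584 -0.4407128  -2.38444417] [ 0.02416223 -0.01709679  0.04634665]
```

```bash
python3 -m crank '[{"dp":[0.01,0.03,-0.1],"angular":[0,0,0]},{"dp":[0,0,-0.1],"angular":[0,0,0]},{"dp":[0,0,0],"angular":[0,0,0]},{"dp":[0,0,0],"angular":[0,0,0]},{"dp":[0,0,0],"angular":[0,0,0]}]'
python3 -m crank '[{"dp":[0,0,-0.05],"angular":[0,0,0]},{"dp":[0,0,-0.05],"angular":[0,0,0]},{"dp":[0,0,0],"angular":[0,0,0]},{"dp":[0,0,0],"angular":[0,0,0]},{"dp":[0,0,0],"angular":[0,0,0]}]'
python3 -c "from station import sense;print(sense()['force'],sense()['ft_torque'])"
```

```text
t: 11.9
tcp_pos: [0.5095, -0.0331, 0.0698]
tool_rot: [0.993, 0.116, -0.0, -0.0]
force: [0.3, 0.4, -1.8]
finger_gap: 0.361
gripper_force: 40.1
t: 12.4
tcp_pos: [0.5096, -0.0331, 0.0671]
tool_rot: [0.993, 0.116, 0.0, 0.0]
force: [0.3, 1.5, 3.3]
finger_gap: 0.358
gripper_force: 40.6
[0.25566507 1.53845347 3.31836833] [0.08549889 0.0619238  0.03989534]
```

```bash
python3 -m crank '[{"dp":[0,0.02,-0.04],"angular":[0,0,0]},{"dp":[0,0,0],"angular":[0,0,0]},{"dp":[0,0,0],"angular":[0,0,0]},{"dp":[0,0,0],"angular":[0,0,0]}]'
python3 -c "from station import sense;print(sense()['force'],sense()['ft_torque'])"
python3 -m crank '[{"dp":[0,0.02,-0.04],"angular":[0,0,0]},{"dp":[0,0,0],"angular":[0,0,0]},{"dp":[0,0,0],"angular":[0,0,0]},{"dp":[0,0,0],"angular":[0,0,0]}]'
python3 -c "from station import sense;print(sense()['force'],sense()['ft_torque'])"
```

```text
t: 12.8
tcp_pos: [0.5096, -0.0327, 0.0657]
tool_rot: [0.993, 0.116, 0.0, 0.0]
force: [-0.5, -0.2, 5.0]
finger_gap: 0.363
gripper_force: 40.7
[-0.49342303 -0.18746038  4.95439559] [-0.08915767  0.09816834  0.04535387]
t: 13.2
tcp_pos: [0.5097, -0.0326, 0.0646]
tool_rot: [0.993, 0.116, 0.0, 0.001]
force: [-0.8, -2.8, 5.7]
finger_gap: 0.363
gripper_force: 40.8
[-0.79124033 -2.84525295  5.74407227] [-0.44976798  0.27407816  0.05611219]
```

```bash
python3 -m crank '[{"dp":[0,-0.02,-0.04],"angular":[0,0,0]},{"dp":[0,0,0],"angular":[0,0,0]},{"dp":[0,0,0],"angular":[0,0,0]},{"dp":[0,0,0],"angular":[0,0,0]}]' | grep pos
for i in 1 2 3 4 5; do python3 -m crank '[{"dp":[0,0,0],"angular":[0,0,0]}]' >/dev/null; python3 -c "
from station import sense;s=sense();f=s['force'];m=s['ft_torque'];print(s['t'],s['tcp_pos'].round(4),f.round(2),m.round(3))"; done
```

```text
tcp_pos: [0.5097, -0.0327, 0.0636]
13.7 [ 0.5097 -0.0327  0.0636] [-1.17 -0.41  6.31] [-0.066  0.145  0.127]
13.8 [ 0.5097 -0.0327  0.0636] [-1.06 -0.34  6.32] [-0.108  0.125  0.105]
13.9 [ 0.5097 -0.0327  0.0636] [-1.   -0.71  6.65] [-0.108  0.154  0.078]
14.0 [ 0.5096 -0.0327  0.0635] [-0.94 -1.03  7.65] [-0.081  0.156  0.113]
14.1 [ 0.5097 -0.0327  0.0636] [-1.63 -1.18  7.47] [-0.08   0.174  0.055]
```

```bash
python3 -m crank '[{"dp":[0,-0.01,-0.03],"angular":[0,0,0.2]},{"dp":[0,0,-0.03],"angular":[0,0,0]},{"dp":[0,0,0],"angular":[0,0,0]},{"dp":[0,0,0],"angular":[0,0,0]},{"dp":[0,0,0],"angular":[0,0,0]}]' | grep pos
for i in 1 2 3 4; do python3 -m crank '[{"dp":[0,0,0],"angular":[0,0,0]}]' >/dev/null; python3 -c "
from station import sense;s=sense();f=s['force'];m=s['ft_torque'];print(s['t'],s['tcp_pos'].round(4),f.round(2),m.round(3))"; done
python3 - <<'E'
from m import *
from scipy.optimize import least_squares
d=snap('wrist'); P=cloud(d); p=d['s']['tcp_pos']; Q=P[np.isfinite(P).all(-1)]; cv2.imwrite('pics/w4.png',d['image'])
th=np.radians(13.4);a=np.array([np.cos(th),np.sin(th)]);n=np.array([-a[1],a[0]])
D=Q-p; s=D[:,:2]@a; t=D[:,:2]@n; h=D[:,2]
m=(s>.016)&(s<.054)&(abs(t)<.022)&(h>.0)&(h<.03)
f=lambda q: np.hypot(t[m]-q[0]-q[1]*s[m],h[m]-q[2]-q[3]*s[m])-q[4]
print(least_squares(f,[0,0,0,0,.016],loss='soft_l1',f_scale=.001).x.round(4))
e=(h>.018)&(h<.04)&(s>.06)&(s<.11)&(abs(t)<.03); print('endplate s,t',e.sum(),np.percentile(s[e],[1,50,99]).round(4),np.percentile(t[e],[1,99]).round(4))
g=(abs(t)<.015)&(h>-.01)&(h<.017)&(s>.04)&(s<.075); print('front s',np.percentile(s[g],[90,97,99]).round(4))
E
```

```text
tcp_pos: [0.5096, -0.0327, 0.062]
14.7 [ 0.5096 -0.0327  0.062 ] [-1.34  0.85  9.28] [ 0.148  0.197 -0.066]
14.8 [ 0.5096 -0.0327  0.062 ] [-1.28  0.33  8.82] [ 0.091  0.208 -0.007]
14.9 [ 0.5097 -0.0327  0.062 ] [-1.61 -0.29  8.34] [ 0.08   0.197 -0.088]
15.0 [ 0.5096 -0.0327  0.062 ] [-0.05  0.63  9.21] [ 0.105  0.199 -0.061]
[ 0.      0.     -0.0007  0.0003  0.0159]
endplate s,t 4557 [0.0849 0.0874 0.0911] [-0.0265  0.0266]
front s [0.0607 0.0626 0.0636]
```

View pics/w4.png

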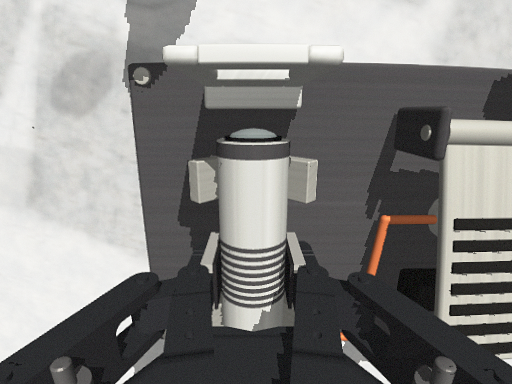

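The barrel sits symmetrically between the V faces, at (203,180) and (302,180). Its glass (253,133) faces the end plate (253,97), and the pedal is up. The push is a steady 9 N or so, about 5 mm down, so I'm handing in.

```bash
python3 -c "
from station import order;print(order.sign_off())"
```

```text
the job is handed in; nothing more can be done
None
```

I pressed the pedal to its stop and let it up, then laid the lens barrel in the V with its glass end to the end plate. I handed in with the gripper still holding it down at about 9 N, with the block sunk about 5 mm by my estimate; the sign-off returned no verdict.

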